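# Find the flooded float trap by its weight and set it in the test clamp

## Robot

A 6-joint arm with a two-finger parallel gripper is mounted at the origin on the work surface. World frame = base frame: x ahead of the robot, y to its left, z up, the work surface at z = 0. Lengths are in mm, angles in rad, forces in N, time in s.
With the tool pointing down it reaches from about 350 to 975 mm from the base axis. Payload 7.1 kg.
Tool frame: the origin (TCP) lies on the front face of the gripper's body, between the roots of the fingers; the fingertips stand 80 mm ahead of it and the grasp point (between the pads) lies 61 mm ahead of it (env.tips_ahead is the distance from the TCP to the fingertips, in mm); z points along the fingers, y is the direction in which the jaws open and shut (so a half turn about z gives the same grasp; the last joint's range is limited). The gripper opens to 88 mm and grips with 3 to 60 N. Pads are 20 mm wide; open, the fingers measure 115 mm over their backs; the gripper's body (75 mm by 178 mm) begins 61 mm behind the grasp point.
Start: joints at [1.239, 0.423, 1.63, -0, 1.089, -0.019], TCP at [192.296, 594.666, 302.675] pointing down, gripper open.
Joint ranges: [-3, 3], [-0.9, 2.11], [0.09, 2.58], [-1.31, 4.45], [0.11, 2.69], [-2.54, 2.54]. Speed limits (rad/s): [2.39, 2.39, 3.01, 3.14, 3.14, 3.14].

## Interface

Orientations are given as a unit quaternion [x, y, z, w].
In Python, from station import env, set_gripper, viewer, workorder gives the robot as it stands. Calls block until the motion is done:
- env.reach(position, orientation): joint-space move of the TCP to a pose.
- env.move_l(position, rot=None, rate=150, f_stop=None): straight line of the TCP; rot=None keeps the orientation; rate is the mean speed in mm/s. With f_stop (N) it stops when the force on the tool has changed by that much, and returns True; else False.
- env.move_joints(angles): joint-space move.
- set_gripper(opening): finger opening in mm; the grip force is fixed at half the most; returns when the fingers have stopped.
- env.hold(seconds).
- env.ik(position, orientation): joint angles nearest the present ones, or None.
- env.read_state(): the state.
- viewer.camera(name): name is "scene" or "top" or "wrist"; returns the picture (480x640x3 uint8, blue, green, red); there is no depth.
- viewer.camera_params(name): a dict with "fx", "fy", "cx", "cy" (pixels), "pose" (4x4, takes a point from camera to world coordinates); the wrist camera has in their place "tool_from_camera" (4x4, takes a point from camera to tool coordinates, whose origin is the TCP and whose axes are the flange's). Camera axes: x right, y up, looking along -z (the intrinsics and any distortion apply to the point x, -y, -z); pixel columns grow to the right and rows downward; lengths in mm; the calibration is good to about 2 mm. A picture is of the moment at which its call begins: read the wrist's pose just before it. camera_params takes no time and is no camera call.
A pose or a line that the arm cannot do raises env.IKError and nothing moves.
- workorder.sign_off(): hands the job in, once; it reports no verdict.
The state is a dict: "time_s": time; "qpos": joint angles; "dq": joint speeds; "tau": joint torques, N m; "tool_pos": TCP position; "orientation": TCP orientation; "force": force on the tool from outside, world axes, zero at the start; "wrist_torque": the same for the moment, N m; "width": finger opening in mm.
Only numpy, scipy, OpenCV 4.12 (cv2) and the standard library are available. Lean on these libraries where they do the work, as an engineer would, in place of code of your own. Each camera call takes 0.05 s, during which the arm holds its last target. There are 200 camera calls.

## Task

One of the three look-alike float traps in the rack has a flooded float and is clearly heavier than the other two: heft them to find it, then stand it upright on the turntable, centred between the two clamp plates with its end flanges facing the plates. The rack walls leave only the flanged ends free to grip and the clamp plates only the flat sides, so on the way set it down on the plinth and take it again the other way. Leave the other two traps standing where they were in their bays, drop nothing, and do not disturb the cooler, probe, cap nut or bracket lying around.

Things in the scene. Friction and masses are not known exactly. Their poses are not given: they have to be found in the camera images.
- rack: Fixed metal rack, origin: centre of underside, on the plinth. Base plate 100 (x) by 228 mm (y), 6 mm thick; four upright walls 6 mm thick, 72 mm long (x), tops 102 mm up, at y = -111, -37, +37, +111 mm. Three bays at y = -74, 0, +74 mm, 68 mm wide, open above and at both x ends; traps stand on the base plate.
- turntable: Fixed steel turntable, 230 mm across, dimpled rim, flat top 35 mm up; origin: centre of underside. On it two upright clamp plates, 60 mm wide (y), 12 mm thick, inner faces at x = +40 and -40 mm, tops 125 mm above the plinth; struts behind them reach x = +-82 mm. The space between is open above and at both y sides.
- clamp_seat (a point): Centre of the place between the clamp plates, on the turntable's top face; x points from one plate to the other, z up. The trap's origin belongs here.
- trap_a: Float trap, one of three look-alikes: grey cast block 90 mm high, 52 (x) by 56 mm (y, flat sides); on each x end a round flange 54 mm across, 6 mm thick, centred 55 mm up: 64 mm over the flanges. Origin: centre of underside, z up. A sealed-in float has 2 mm play. Sound traps weigh about 0.4 kg, the flooded one 0.65 to 0.9 kg; it may be any. Starts in the bay at rack y = -74 mm.
- trap_b: Float trap, one of three look-alikes: grey cast block 90 mm high, 52 (x) by 56 mm (y, flat sides); on each x end a round flange 54 mm across, 6 mm thick, centred 55 mm up: 64 mm over the flanges. Origin: centre of underside, z up. A sealed-in float has 2 mm play. Sound traps weigh about 0.4 kg, the flooded one 0.65 to 0.9 kg; it may be any. Starts in the middle bay.
- trap_c: Float trap, one of three look-alikes: grey cast block 90 mm high, 52 (x) by 56 mm (y, flat sides); on each x end a round flange 54 mm across, 6 mm thick, centred 55 mm up: 64 mm over the flanges. Origin: centre of underside, z up. A sealed-in float has 2 mm play. Sound traps weigh about 0.4 kg, the flooded one 0.65 to 0.9 kg; it may be any. Starts in the bay at rack y = +74 mm.
- cooler: Bystander: stainless sample cooler housing, upright cylinder 76 mm across, 130 mm high; origin: centre of its underside.
- probe: Bystander: chrome thermometer probe lying flat, 154 mm long along its x, head 30 mm square and 24 mm high at -x; origin under the stem.
- cap_nut: Bystander: domed hexagonal brass cap nut, 69 mm over its corners, 52 mm high; origin: centre of its underside.
- bracket: Bystander: olive iron angle bracket, foot 60 by 110 mm (y), upright leg 63 mm high on its +x edge; origin: centre of its underside.
There are look-alikes about, which are no part of the job. What is shaped like the trap_a but orange or red is not meant.

How it is judged (in metres and radians):
At the end, for the whole second after the job is handed in: The flooded trap (presses on the turntable with over 5.4 N) stands upright (6 deg) between the plates, within 12 mm (plate to plate) and 15 mm (across) of the seat, flange axis within 0.2 rad of plate-to-plate; the others upright within 30 mm of their starts; all at rest (((x of trap_a in the frame of clamp_seat between -0.012 and 0.012 m and y of trap_a in the frame of clamp_seat between -0.015 and 0.015 m and angle between the x axis of trap_a and the x axis of clamp_seat, either way round below 0.2 rad and contact force between trap_a and turntable above 5.4 N and distance of each of trap_b, trap_c from where it was at the start of the episode below 0.03 m) or (x of trap_b in the frame of clamp_seat between -0.012 and 0.012 m and y of trap_b in the frame of clamp_seat between -0.015 and 0.015 m and angle between the x axis of trap_b and the x axis of clamp_seat, either way round below 0.2 rad and contact force between trap_b and turntable above 5.4 N and distance of each of trap_a, trap_c from where it was at the start of the episode below 0.03 m) or (x of trap_c in the frame of clamp_seat between -0.012 and 0.012 m and y of trap_c in the frame of clamp_seat between -0.015 and 0.015 m and angle between the x axis of trap_c and the x axis of clamp_seat, either way round below 0.2 rad and contact force between trap_c and turntable above 5.4 N and distance of each of trap_a, trap_b from where it was at the start of the episode below 0.03 m)) and angle between each of trap_a, trap_b, trap_c's own z axis and vertical below 0.1 rad and linear speed of each of trap_a, trap_b, trap_c below 0.02 m/s); the robot touches nothing.
It fails at once if a trap dropped: falling faster than 0.4 m/s while not held ((linear speed of trap_a above 0.4 m/s and contact force between the fingers and trap_a below 0.3 N) or (linear speed of trap_b above 0.4 m/s and contact force between the fingers and trap_b below 0.3 N) or (linear speed of trap_c above 0.4 m/s and contact force between the fingers and trap_c below 0.3 N)).
It fails at once if cooler, probe, cap nut or bracket shifted by more than 30 mm (distance of any of cooler, probe, cap_nut, bracket from where it was at the start of the episode above 0.03 m).
It also fails if it takes over 72 s, if anything falls off the work surface, if the arm or the gripper's body presses on something with over 40 N, if the wrist force passes 120 N, or if a joint passes its speed limit or range.

## Working session

There is one attempt and no reset: what is moved stays moved. The work goes in short steps, each a Python script; the robot and the scene stay as the last script left them, time stands still between calls to the robot, and variables do not carry over. Pictures are saved under pics/ and viewed, about 8 in all and at most 12, crops included, and the job is handed in when it is done.

```bash
ls; mkdir -p pics
python3 - <<'E'
from station import env, set_gripper, viewer, workorder
import cv2, numpy as np
for n in ["scene","top"]:
    cv2.imwrite(f"pics/{n}0.png",viewer.camera(n)); p=viewer.camera_params(n); print(n,{k:np.round(v,3).tolist() for k,v in p.items()})
p=viewer.camera_params("wrist");print({k:np.round(v,3).tolist() for k,v in p.items()})
s=env.read_state();print(s)
E
```

```text
pics
scene {'fx': 616.14, 'fy': 616.14, 'cx': 323.156, 'cy': 234.14, 'pose': [[-0.325, -0.671, 0.666, 1457.461], [0.946, -0.227, 0.233, 230.423], [-0.005, 0.706, 0.708, 970.423], [0.0, 0.0, 0.0, 1.0]]}
top {'fx': 525.409, 'fy': 525.409, 'cx': 317.541, 'cy': 236.737, 'pose': [[0.003, 0.999, -0.054, 514.177], [-1.0, 0.003, 0.005, -54.687], [0.005, 0.054, 0.999, 1216.62], [0.0, 0.0, 0.0, 1.0]]}
{'fx': 373.372, 'fy': 373.372, 'cx': 325.358, 'cy': 242.989, 'tool_from_camera': [[-0.001, 0.958, 0.288, 79.778], [1.0, 0.001, -0.0, 0.614], [-0.001, 0.288, -0.958, -82.914], [0.0, 0.0, 0.0, 1.0]]}
{'time_s': 0.1, 'qpos': array([ 1.23898066e+00,  4.23756727e-01,  1.63062340e+00,  8.21610671e-06,
        1.08857567e+00, -1.89964348e-02]), 'dq': array([ 0.00134115, -0.0024626 , -0.0020179 ,  0.00051129, -0.00022412,
        0.0008931 ]), 'tau': array([ 2.40146901e-04, -5.45614100e+01, -2.74323857e+01,  6.44452334e-02,
        1.87679718e-02, -3.14077681e-06]), 'tool_pos': array([192.1819758 , 594.30400164, 301.98029186]), 'orientation': array([ 1.55774512e-01,  9.87792406e-01, -6.70478773e-04, -1.22522204e-04]), 'force': array([-0.21953278,  0.59709771, -0.53105807]), 'wrist_torque': array([-0.0193407 ,  0.00137518, -0.01009201]), 'width': 88.2302451607828}
```

View pics/scene0.png

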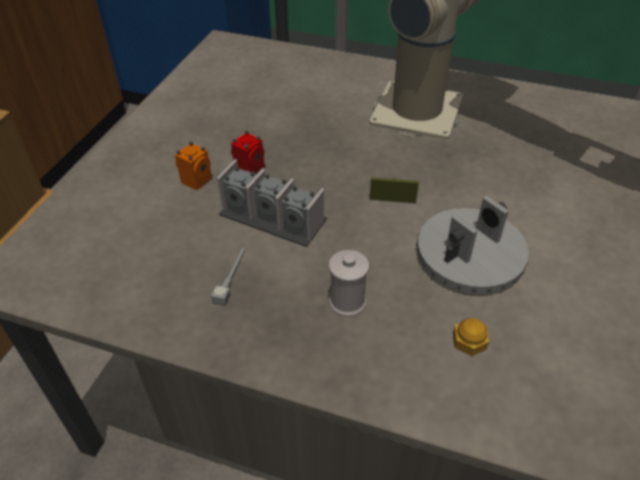

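View pics/top0.png

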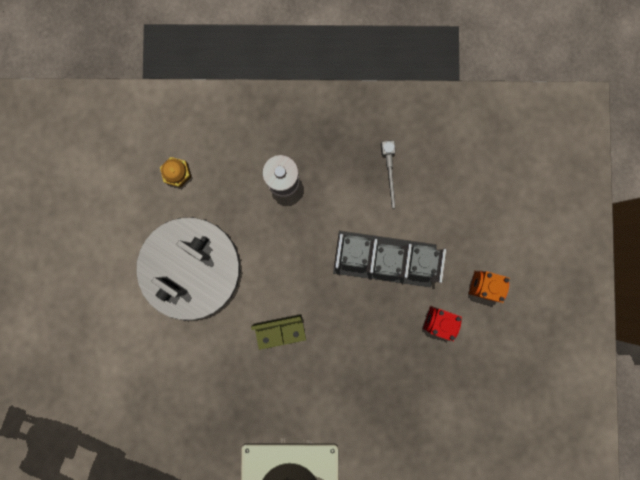

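Both views show the rack (top: traps at about (355,250), (390,258), (427,262)), the turntable at (188,269) with plates at (195,247) and (168,289), the decoys to the right of the rack, and the cooler (281,175), probe, nut and bracket. I'll cast rough positions from these, then look from close up.

```bash
cat > h.py <<'E'
from station import env, set_gripper, viewer, workorder
import cv2, numpy as np
from scipy.spatial.transform import Rotation as R
def cam(n):
    """picture, params, camera pose"""
    p=viewer.camera_params(n)
    if n=="wrist":
        s=env.read_state(); T=np.eye(4); T[:3,:3]=R.from_quat(s["orientation"]).as_matrix(); T[:3,3]=s["tool_pos"]
        M=T@p["tool_from_camera"]
    else: M=np.array(p["pose"])
    return viewer.camera(n),p,M
def cast(uv,z,p,M):
    d=M[:3,:3]@np.array([(uv[0]-p["cx"])/p["fx"],-(uv[1]-p["cy"])/p["fy"],-1]); o=M[:3,3]
    return o+d*(z-o[2])/d[2]
def proj(P,p,M):
    c=M[:3,:3].T@(np.array(P)-M[:3,3]); return p["cx"]+p["fx"]*c[0]/-c[2], p["cy"]-p["fy"]*c[1]/-c[2]
def down(yaw): # tool x at this yaw, tool z down
    return (R.from_euler("z",yaw)*R.from_euler("x",np.pi)).as_quat()
def st(): 
    s=env.read_state(); return np.round(s["time_s"],2),np.round(s["tool_pos"],1),np.round(s["force"],2),round(s["width"],1)
E
python3 - <<'E'
from h import *
p=viewer.camera_params("top"); M=np.array(p["pose"])
for n,uv,z in [("t1",(355,250),96),("t2",(390,258),96),("t3",(427,262),96),("tt",(188,269),35),("ttplate1",(192,252),125),("ttplate2",(166,285),125),("cooler",(281,172),130),("nut",(175,172),52),("bracket",(279,333),5),("red",(443,325),90),("orange",(490,287),90),("probeH",(388,148),24),("probeT",(393,206),5)]:
    c=cast(uv,z,p,M); print(n,c.round(),np.hypot(*c[:2]).round())
rk=cast((391,256),96,p,M); tt=cast((188,269),35,p,M)
for nm,c,yaw in [("rack",rk,2.9),("tt",tt,0)]:
    for y in [yaw,yaw+np.pi/2,yaw-np.pi/2, yaw+np.pi]:
        q=env.ik([c[0],c[1],330],down(y)); print(nm,y,None if q is None else np.round(q,2))
E
```

```text
t1 [ 546. -140.   96.] 564.0
t2 [ 529. -215.   96.] 571.0
t3 [ 521. -294.   96.] 598.0
tt [504. 230.  35.] 554.0
ttplate1 [540. 200. 125.] 576.0
ttplate2 [472. 253. 125.] 535.0
cooler [707.  16. 130.] 708.0
nut [720. 258.  52.] 765.0
bracket [359.  27.   5.] 360.0
red [ 387. -328.   90.] 508.0
orange [ 468. -430.   90.] 635.0
probeH [ 783. -222.   24.] 814.0
probeT [ 651. -236.    5.] 692.0
rack 2.9 [-0.41  0.32  1.72  0.    1.1  -1.74]
rack 4.470796326794897 None
rack 1.3292036732051034 [-0.41  0.32  1.72 -0.    1.1  -0.17]
rack 6.0415926535897935 [-0.41  0.32  1.72 -0.    1.1   1.41]
tt 0 [ 0.41  0.29  1.76 -0.    1.09  1.98]
tt 1.5707963267948966 [ 0.41  0.29  1.76 -0.    1.09  0.41]
tt -1.5707963267948966 None
tt 3.141592653589793 [ 0.41  0.29  1.76  0.    1.09 -1.17]
```

Run:
```python
from h import *
import pickle
out={}
for n,pos,yaw in [("tt",[504,230,330],2.48),("rack",[530,-217,330],1.41)]:
    env.reach(pos,down(yaw)); env.hold(0.2)
    im,p,M=cam("wrist"); out[n]=(im,p,M); print(st())
pickle.dump(out,open("w.pkl","wb"))
a=np.hstack([out["tt"][0],out["rack"][0]]); 
cv2.imwrite("pics/tt1.png",out["tt"][0]); cv2.imwrite("pics/rack1.png",out["rack"][0])
```

```text
(np.float64(2.1), array([503.8, 230.6, 329.9]), array([-0.42,  0.54, -0.35]), 87.6)
(np.float64(3.99), array([ 530.3, -216.3,  330. ]), array([ 0.29,  0.54, -1.09]), 87.8)
```

View pics/tt1.png

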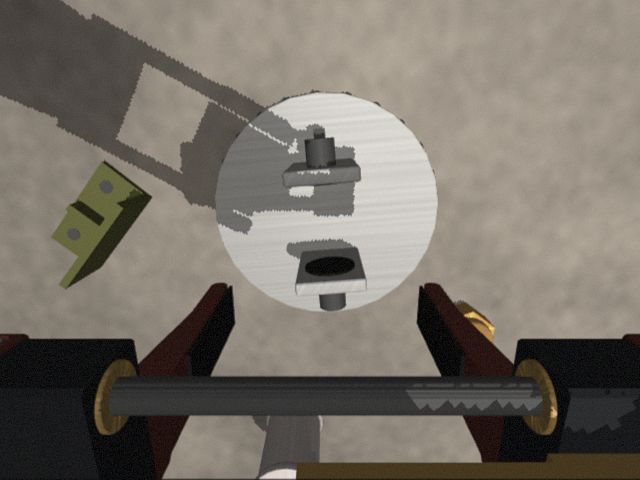

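View pics/rack1.png

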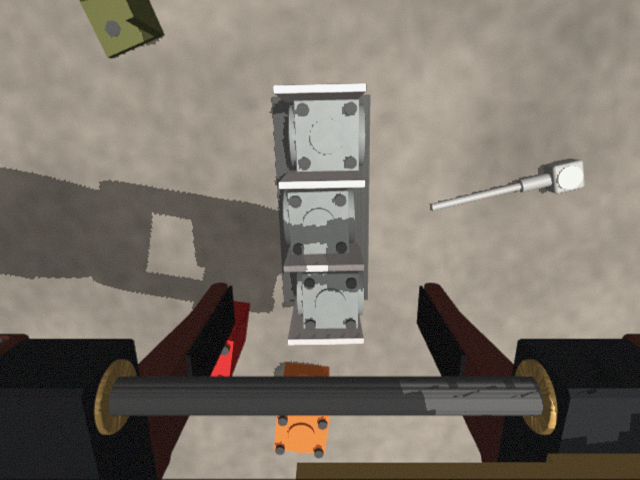

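Run:
```python
from h import *
import pickle
w=pickle.load(open("w.pkl","rb"))
im,p,M=w["rack"]
print("rack walls"); W=[]
for a,b in [((275,89),(366,88)),((279,185),(365,184)),((285,269),(363,267)),((289,342),(363,341))]:
    A=cast(a,102,p,M);B=cast(b,102,p,M);W.append((A+B)/2);d=B-A;print(W[-1].round(1),np.linalg.norm(d).round(1),np.arctan2(d[1],d[0]).round(3))
d=W[0]-W[3];print("ctr",np.mean(W,0).round(1),"xyaw",(np.arctan2(d[1],d[0])-np.pi/2).round(3),np.linalg.norm(d).round(1))
for bl in [[(303,109),(349,109),(303,163),(350,162)],[(295,200),(347,198),(297,249),(341,247)],[(309,284),(351,283),(310,325),(351,324)]]:
    P=np.array([cast(b,98,p,M) for b in bl]); d=P[1]-P[0]+P[3]-P[2]; e=P[0]-P[2]+P[1]-P[3]
    print("trap",P.mean(0).round(1),"xyaw",np.arctan2(d[1],d[0]).round(3),(np.arctan2(e[1],e[0])-np.pi/2).round(3),np.linalg.norm(d/2).round(1),np.linalg.norm(e/2).round(1))
im,p,M=w["tt"]
C=[]
for u,l in [((284,186),(296,283)),((360,181),(366,279)),((322,183.5),(331,281))]:
    A=cast(u,125,p,M);B=cast(l,125,p,M);print("pl",A.round(1),B.round(1),((A+B)/2).round(1),np.linalg.norm(A-B).round(1))
for a,b in [((284,186),(360,181)),((296,283),(366,279))]:
    A=cast(a,125,p,M);B=cast(b,125,p,M);d=B-A;print("edge",np.linalg.norm(d).round(1),"yaw",(np.arctan2(d[1],d[0])).round(3))
# turntable circle: bright pixels of disc -> world at z=35
g=cv2.cvtColor(im,cv2.COLOR_BGR2GRAY); m=((g>185)*255).astype(np.uint8); m[300:]=0
c=max(cv2.findContours(m,cv2.RETR_EXTERNAL,cv2.CHAIN_APPROX_NONE)[0],key=cv2.contourArea)[:,0]
c=[q for q in c if q[0]>330 and 100<q[1]<298]
P=np.array([cast(q,35,p,M)[:2] for q in c]);A=np.c_[2*P,np.ones(len(P))];s=np.linalg.lstsq(A,(P**2).sum(1),rcond=None)[0]
r=np.sqrt(s[2]+s[0]**2+s[1]**2);print("circle",s[:2].round(1),r.round(1),len(P),np.abs(np.hypot(*(P-s[:2]).T)-r).max().round(1))
for q in [(215,200),(438,200),(327,91),(327,312)]: print(cast(q,35,p,M).round(1))
# crops
z=lambda i,y,x,k:cv2.resize(i[y[0]:y[1],x[0]:x[1]],None,fx=k,fy=k)
cv2.imwrite("pics/tt1c.png",np.hstack([z(im,(150,320),(260,390),3),z(w["rack"][0],(75,245),(260,390),3)]))
```

```text
rack walls
[ 543.9 -105.6  102. ] 70.4 -0.15
[ 533.  -178.8  102. ] 71.4 -0.149
[ 522.7 -252.   102. ] 69.3 -0.133
[ 512.7 -325.4  102. ] 69.9 -0.145
ctr [ 528.1 -215.4  102. ] xyaw -0.141 222.0
trap [ 542.6 -141.4   98. ] xyaw -0.15 -0.15 37.7 41.7
trap [ 525.6 -212.8   98. ] xyaw -0.117 -0.204 41.6 43.8
trap [ 522.5 -289.9   98. ] xyaw -0.134 -0.146 38.5 41.7
pl [453.5 230.1 125. ] [521.6 186.4 125. ] [487.6 208.3 125. ] 80.9
pl [486.4 278.5 125. ] [554.5 234.5 125. ] [520.4 256.5 125. ] 81.1
pl [470.  254.3 125. ] [538.1 210.5 125. ] [504.  232.4 125. ] 81.0
edge 58.5 yaw 0.975
edge 58.2 yaw 0.971
circle [538.6 278.8] 69.3 442 40.8
[425.2 149.7  35. ]
[565.1 329.4  35. ]
[413.6 303.5  35. ]
[595.3 162.3  35. ]
```

View pics/tt1c.png

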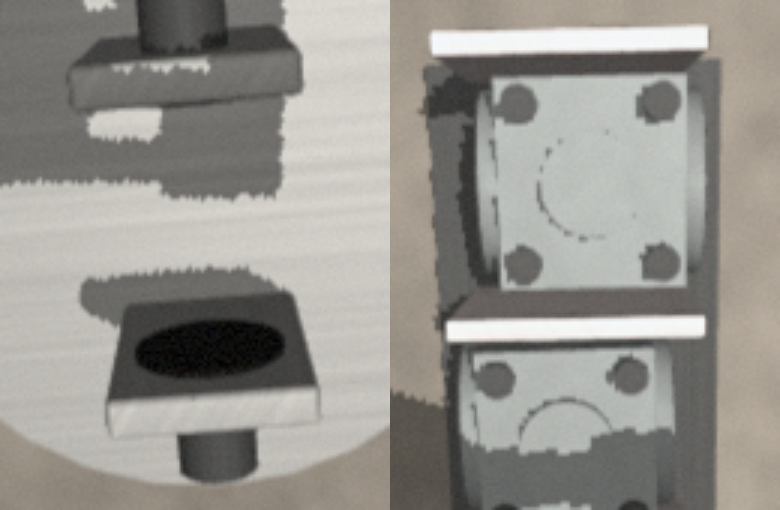

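The crop confirms the edge pixels. The plates are 81 mm apart (80 expected) and the seat is at (504, 232), which agrees with the disc. The walls are 74 mm apart (74 expected). Next I'll heft the traps.

```bash
cat >> h.py <<'E'
def fz(t=0.3,n=6):
    v=[]
    for _ in range(n): env.hold(t/n); v.append(env.read_state()["force"][2])
    return np.mean(v),np.std(v)
E
python3 - <<'E'
from h import *
yaw=-0.145+np.pi/2
for n,(x,y) in [("t1",(541.5,-141.8)),("t2",(527,-214.5)),("t3",(520.5,-289))]:
    env.move_l([x,y,195],rot=down(yaw),rate=200)
    env.move_l([x,y,123],rate=120,f_stop=12) and print("contact!",st())
    env.hold(0.2); f0=fz(); set_gripper(58); print(n,"grip",st())
    env.move_l([x,y,138],rate=40); env.hold(0.4); f1=fz(); w=f0[0]-f1[0]
    print(n,"f",np.round([f0,f1],2),"weight",round(w,2),st())
    if abs(w)>5.3: print("HEAVY",n); break
    env.move_l([x,y,123.3],rate=30,f_stop=6); print(st())
    set_gripper(88); env.move_l([x,y,195],rate=200)
cv2.imwrite("pics/scene2.png",viewer.camera("scene"))
E
```

```text
t1 grip (np.float64(6.67), array([ 541.9, -141.9,  123.1]), array([ 2.17, -0.36, -1.38]), 63.6)
t1 f [[ 0.12  0.45]
 [-3.57  0.21]] weight 3.68 (np.float64(7.89), array([ 541.5, -141.8,  138. ]), array([-0.47, -0.  , -3.81]), 63.8)
(np.float64(8.4), array([ 541.3, -141.7,  123. ]), array([-0.12,  0.73,  5.92]), 63.7)
t2 grip (np.float64(11.76), array([ 525.7, -214.1,  122.8]), array([-5.48,  1.08,  4.57]), 63.9)
t2 f [[ 0.05  0.76]
 [-7.76  0.37]] weight 7.81 (np.float64(12.98), array([ 527. , -214.5,  138. ]), array([ 0.09, -0.05, -7.96]), 64.4)
HEAVY t2
```

t2 is the flooded one: 7.8 N against 3.7 N. Next I'll set it down on the clear plinth at (530, 20).

Run:
```python
from h import *
yaw=-0.145+np.pi/2
x,y,_=[527,-214.5,0]
env.move_l([x,y,242],rate=110); print(st())
env.move_l([530,20,242],rate=170); print(st())
env.move_l([530,20,124],rate=110); env.hold(0.2)
print(env.move_l([530,20,115.5],rate=20,f_stop=5),st())
set_gripper(88); env.hold(0.1); print(st())
env.move_l([530,20,215],rate=150)
env.reach([530,20,215],down(np.pi-0.145)); env.hold(0.2)
im,p,M=cam("wrist"); cv2.imwrite("pics/trap3.png",im); print(st(),env.read_state()["qpos"].round(2))
print("expected top corners px",[np.round(proj([530+sx*26*np.cos(-.145)-sy*28*np.sin(-.145),20+sx*26*np.sin(-.145)+sy*28*np.cos(-.145),90],p,M)) for sx,sy in [(1,1),(1,-1),(-1,-1),(-1,1)]])
```

```text
(np.float64(14.12), array([ 526.5, -214.3,  241.2]), array([-0.3 ,  0.63, -8.73]), 64.0)
(np.float64(15.66), array([530. ,  19.4, 242. ]), array([ 0.38, -0.75, -7.86]), 63.9)
True (np.float64(17.48), array([530.1,  20. , 116.6]), array([-0.55, -0.99,  4.93]), 63.8)
(np.float64(18.16), array([528.8,  20. , 115.6]), array([ 0.11, -0.4 , -0.21]), 88.3)
(np.float64(20.62), array([530.,  20., 215.]), array([ 0.39, -0.54,  0.05]), 87.9) [ 0.02  0.41  1.9   0.    0.83 -1.41]
expected top corners px [array([370., 310.]), array([279., 310.]), array([275., 228.]), array([373., 228.])]
```

View pics/trap3.png

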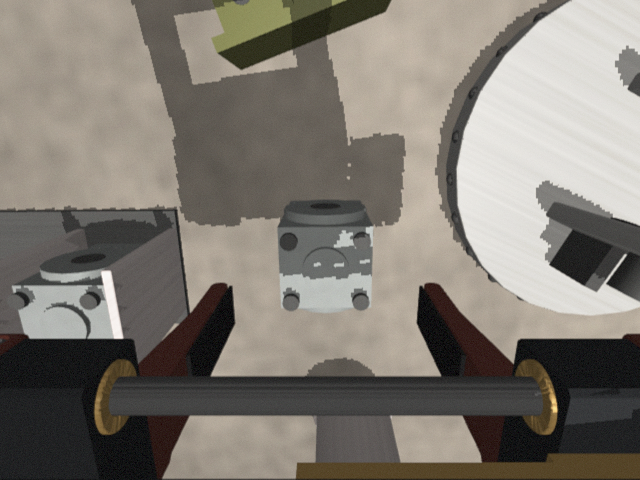

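The picture shows the trap upright, with its top corners at about (278,225), (374,225), (371,310) and (281,310). That is within about 3 px of where I expected them. I'll take it by the flat sides and carry it to just above the plates.

Run:
```python
from h import *
print(env.move_l([530,20,121],rate=110,f_stop=12),st())
set_gripper(50); print(st())
env.move_l([530,20,280],rate=110); print(st())
yaw=-0.585+np.pi
env.move_l([504,232.4,280],rot=down(yaw),rate=120); env.hold(0.3); print(st())
im,p,M=cam("wrist"); cv2.imwrite("pics/hover4.png",im)
c,s=np.cos(-.585),np.sin(-.585)
print("plate inner top corners px",[np.round(proj([504+a*c-b*s,232.4+a*s+b*c,125],p,M)) for a,b in [(40,30),(40,-30),(-40,-30),(-40,30)]])
print("trap bottom flange",[np.round(proj([504+a*c-b*s,232.4+a*s+b*c,219-5],p,M)) for a,b in [(32,0),(-32,0)]])
```

```text
False (np.float64(21.62), array([530.4,  20. , 121.5]), array([ 0.39,  0.01, -0.43]), 87.8)
(np.float64(22.22), array([530.1,  19.9, 121.2]), array([-0.47, -0.27,  3.5 ]), 55.9)
(np.float64(23.82), array([529.6,  20. , 279.3]), array([ 0.57,  0.2 , -7.59]), 55.9)
(np.float64(26.05), array([504.1, 232.2, 280. ]), array([ 0.04,  0.44, -8.02]), 56.0)
plate inner top corners px [array([368., 309.]), array([282., 309.]), array([278., 195.]), array([371., 195.])]
trap bottom flange [array([325., 380.]), array([324., 250.])]
```

View pics/hover4.png

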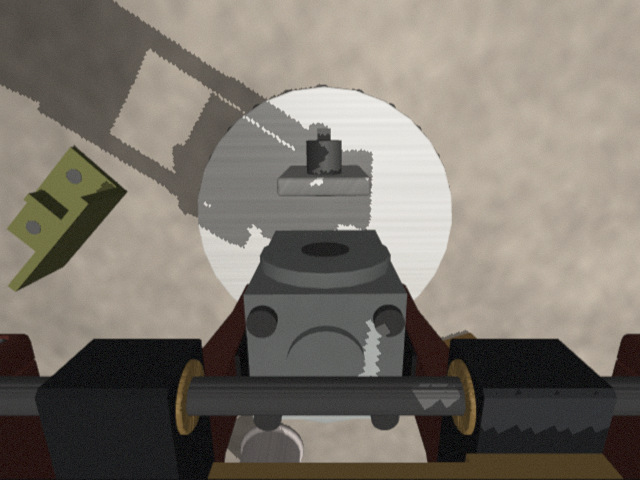

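The visible plate's inner edge lies at (278–371, 195), exactly as predicted and parallel to the image rows. The trap is square to it, so I'll lower it.

Run:
```python
from h import *
print(env.move_l([504,232.4,164],rate=80,f_stop=12),st()); env.hold(0.2)
s=env.read_state()["tool_pos"]
if s[2]<168:
    print(env.move_l([504,232.4,154],rate=20,f_stop=5),st())
    im,p,M=cam("wrist"); cv2.imwrite("pics/seat5.png",im)
```

```text
False (np.float64(27.7), array([504.3, 232.6, 164.5]), array([-0.72,  0.25, -8.37]), 55.7)
True (np.float64(28.32), array([504. , 232.4, 156.1]), array([ 0.22, -0.34,  4.93]), 55.7)
```

Contact came at TCP z 156.1 (156 expected), so I'll release and check.

Run:
```python
from h import *
set_gripper(88); env.hold(0.2); print(st())
env.move_l([504,232.4,330],rate=130); env.hold(0.3); print(st())
im,p,M=cam("wrist"); sc=viewer.camera("scene")
cv2.imwrite("pics/fin6.png",np.hstack([cv2.resize(im[130:330,200:460],None,fx=1.5,fy=1.5),cv2.resize(sc[120:320,200:460],None,fx=1.5,fy=1.5)]))
c,s=np.cos(-.585),np.sin(-.585)
print("block top corners in crop px",[np.round((np.array(proj([504+a*c-b*s,232.4+a*s+b*c,125],p,M))-[200,130])*1.5) for a,b in [(26,28),(26,-28),(-26,-28),(-26,28)]])
```

```text
(np.float64(29.25), array([502.8, 231.9, 154.9]), array([-0.15,  0.19,  0.32]), 87.6)
(np.float64(31.05), array([503.9, 232.4, 329.6]), array([ 0.37, -0.31,  0.86]), 87.9)
block top corners in crop px [array([240., 204.]), array([137., 204.]), array([135., 110.]), array([242., 110.])]
```

View pics/fin6.png

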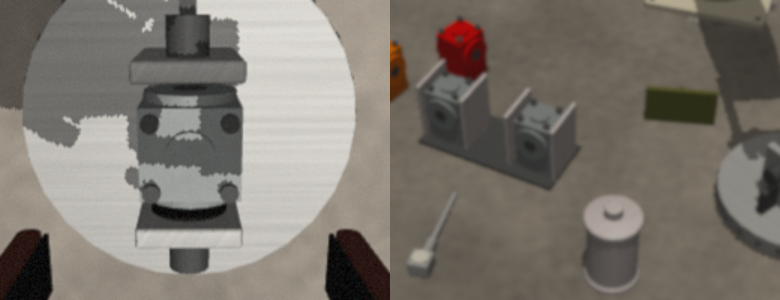

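The trap is centred and square between the plates, with its block corners within 3 crop px of prediction. The middle bay is empty, the other two traps are standing in theirs, and the bystanders in view (cooler, probe, bracket) look where they were.

```bash
python3 -c "
from h import *
print(workorder.sign_off(), st())"
```

```text
the job is handed in; nothing more can be done
the job is handed in; nothing more can be done
```

The flooded trap is the one from the middle bay (trap_b). It now stands upright on the turntable between the clamp plates, and I handed the job in at about 31 s of robot time; the sign-off gives no verdict.

- **Finding it:** The first trap I hefted (the +y-side bay) pulled 3.7 N and the middle one 7.8 N. I stopped there, so the third trap was never lifted.
- **Moving it:** I carried it by the flanges to a clear spot on the plinth at about (530, 20) mm. There I took it again by the flat sides and lowered it onto the seat at about (504, 232) mm. It touched down at TCP z 156.1 mm, where 156 was expected.
- **Last checks:** The final wrist picture shows its top corners within about 2 mm of the predicted place and square to the plates. In the scene picture the other two traps stand in their bays, and the cooler, probe and bracket look unmoved.
- **Not checked:** The cap nut was outside the final crop. I also judged the bystanders by eye rather than measuring them. No check failed or disagreed.

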